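# Brush out a leaning tester barrel

## Task

Take the long bore brush by its handle out of its upright holder and scrub the bore of the steel barrel that leans in the white cradle with three full strokes: each time push the brush gently down the bore until it meets the spring-loaded die at the hidden bottom and the die gives by a few millimetres, without ramming it to its stop, and between strokes draw the brush up until its bristle head shows at the mouth. Then stand the brush back in its holder, head down, without dropping it, and leave the weight, the jar and the calculator where they are.

Things in the scene. Friction and masses are not known exactly. Their poses are not given: they have to be found in the camera images.
- brush: long bore brush, 215 mm, about 90 g, standing head down in the holder, may lean slightly. Origin at the tip (flat end of the bristle head), z from tip to handle. Dark head 22 mm diameter, z 0 to 52 mm; steel rod 8 mm diameter; round wooden handle 21 mm diameter, z 140 to 215 mm: hold it at about z = 185 mm with the fingers pointing along the brush
- barrel: steel barrel, 52 mm outer diameter, 130 mm long, fixed in the cradle, leaning 33 degrees from vertical, mouth towards the robot. Origin at the centre of the mouth, z along the bore axis out of the mouth (bore at negative z). Bore 34 mm diameter. The die closes it 82 to 112 mm below the mouth: the depth differs each time, is not measured and must be felt
- die (a joint): how far the sprung die at the bottom of the bore has been pushed down along the bore, in m: 0 at rest, 0.018 at its stop. It begins to give at about 3.2 N and takes 0.4 N more for each mm; it springs back when the brush is lifted
- cradle: white fixed cradle holding the barrel: base plate 150 x 110 x 12 mm and two cheeks. Origin at the table top under the middle; the barrel leans towards its -x side, the mouth is 36 mm to its -x side and 144 mm above the table
- holder: fixed upright holder of the brush: grey tube, outer diameter 44 mm, bore 32 mm, rim 80 mm above the table, on a round steel foot of 90 mm diameter. Origin at the centre of its underside, z up; its inner floor is 6 mm above the origin
- weight: steel test weight, 60 mm in diameter, 60 mm high with a small knob, loose bystander. Origin at the centre of its underside
- jar: closed jar of 64 mm diameter, 85 mm high, loose bystander. Origin at the centre of its underside
- calculator: pocket calculator 130 x 80 x 16 mm lying flat, loose bystander. Origin at the centre of its underside
There are look-alikes about, which are no part of the job. There is more than one size of the brush; the job needs the smallest.

How it is judged:
By the outcome, as a careful person would: the job done as asked, in the order asked, and still so for the second after the job is handed in, with the robot touching nothing.
It also fails if it takes over 67 s, if anything falls off the work surface, if the arm or the gripper's body presses on something with over 40 N, if the wrist force passes 120 N, or if a joint passes its speed limit or range.

## Robot

A 6-joint arm with a two-finger parallel gripper is mounted at the origin on the work surface. World frame = base frame: x ahead of the robot, y to its left, z up, the work surface at z = 0. Lengths are in mm, angles in rad, forces in N, time in s.
With the tool pointing down it reaches from about 400 to 925 mm from the base axis. Payload 12.5 kg.
Tool frame: the origin (TCP) lies midway between the tips of the shut fingers; the grasp point (between the pads) lies 19 mm behind it; z points along the fingers, y is the line along which they close (so a half turn about z gives the same grasp; the last joint's range is limited). The gripper opens to 95 mm and grips with 3 to 60 N. Pads are 20 mm wide; open, the fingers measure 119 mm over their backs; the gripper's body (75 mm by 180 mm) begins 59 mm behind the grasp point.
Start: joints at [-1.332, 0.491, 1.559, -0, 1.092, -0.106], TCP at [211.279, -588.225, 214.661] pointing down, gripper open.
Joint ranges: [-3.1, 3.1], [-0.84, 2.19], [0.05, 2.79], [-1.13, 4.28], [0.06, 2.93], [-2.69, 2.69]. Speed limits (rad/s): [2.22, 2.22, 2.79, 3.14, 3.14, 3.14].

## Interface

Orientations are given as [roll, pitch, yaw] about the fixed x, y, z axes, in that order (R = Rz(yaw) Ry(pitch) Rx(roll)).
In Python, from cell import env gives the robot as it stands.
- The arm moves only by the tool carry_out, never from a script. Its argument "series" is a list of rows, each a list of 4 numbers: the shift along the world's x, y, z normalised to -1 to 1, where 1 is 5 cm, then the turn about the world's z normalised to -1 to 1, where 1 is 6 degrees. In form: [[x, y, z, turn], ...]. A call has exactly 5 rows; each row shifts and turns the commanded pose from where the row before left it; what a row does not reach is not made up. A row lasts 1/10 s, in which the tool goes at most 50 mm and 8.59 degrees, less where a joint would pass 70% of its speed; a pose out of reach is approached as far as the arm can. A call with a number of a shift or a turn outside -1 to 1 is refused whole. A call with a gripper value outside its range is refused whole. "fingers" is the closure, from -1 (fully open) to 1 (shut), set as the call begins (left out, the last holds). The fingers move at their own pace and stop on an object; the grip force is fixed at half the most. Time passes only in rows, so rows that do not move let the fingers close, or fill a call up. It gives the time, the measured TCP pose, the force, the opening and the grip force at its end, in the units of the state.
- env.state(): the state, without advancing time (a new reading comes with each control period).
- env.read_camera(name): name is "scene" or "top" or "wrist"; returns the picture (420x560x3 uint8, red, green, blue); there is no depth.
- env.calibration(name): a dict with "K" (3x3 intrinsics, pixels), "pose" (4x4, takes a point from camera to world coordinates). Camera axes: x right, y down, z forward; pixel columns grow to the right and rows downward; lengths in mm; the calibration is good to about 2 mm. A picture is of the moment at which its call begins: read the wrist's pose just before it. calibration takes no time and is no camera call; for the wrist camera it gives the pose at the moment of the call.
- env.job_done(): hands the job in; it is judged then, once.
Trained networks look in the newest picture that a camera, given by its name, has taken for a name from the list of things; names that differ only in an ending like _2 or _b are one class to them, and where a whole thing is asked for, a point or a joint stands for the part that bears it (a point fixed in the world has none). Each returns a list of dicts, best first, with "conf" (0 to 1); they miss things now and then, are a little off and sometimes report something else, mostly with a low value. They report only what shows in the picture. A call takes as long as a camera call. They do not tell look-alikes from the thing itself.
- env.look_for(camera, label): "position" ([row, column] as shares, 0 to 1, of the picture: columns of its width, rows of its height, amid what is visible of it).
The state is a dict: "t": time; "joints": joint angles; "qvel": joint speeds; "tau": joint torques, N m; "eef_pos": TCP position; "tcp_rot": TCP orientation; "ft_force": force on the tool from outside, world axes, zero at the start; "moment": the same for the moment, N m; "opening": opening from 0.0 (shut) to 1.0 (fully open); "grip_force": force on a finger pad.
Only numpy, scipy, OpenCV 4.12 (cv2) and the standard library are available. Lean on these libraries where they do the work, as an engineer would, in place of code of your own. Each camera call takes 0.05 s, during which the arm holds its last target. There are 200 camera calls.

## Working session

There is one attempt and no reset: what is moved stays moved. The work goes in short steps, Python scripts to look and compute and a tool call to move; the robot and the scene stay as the last step left them, time stands still between calls to the robot, and variables do not carry over. Pictures are saved under pics/ and viewed, at most 12 in all, crops included, and the job is handed in when it is done.

Besides the shell and the picture viewer there is one more tool, called as name(argument=value, ...), one argument or row to a line, values as JSON. carry_out: Moves the arm, as the interface text tells. Its arguments: {"type":"object","properties":{"series":{"type":"array","items":{"type":"array","items":{"type":"number","minimum":-1,"maximum":1}}},"fingers":{"type":"number"}},"required":["series"]}

```bash
ls; mkdir -p pics; python3 - <<'E'
from cell import env
import cv2
print(env.state())
for c in ["scene","top"]:
    im=env.read_camera(c); cv2.imwrite(f"pics/{c}0.png",cv2.resize(im[:,:,::-1],(800,600),interpolation=cv2.INTER_CUBIC))
    k=env.calibration(c); print(c,k["K"].tolist(),k["pose"].round(4).tolist())
    for l in ["brush","barrel","cradle","holder","weight","jar","calculator"]:
        print(l,[(round(d["conf"],2),[round(float(d["position"][1])*800),round(float(d["position"][0])*600)]) for d in env.look_for(c,l)])
E
```

```text
pics
{'t': 0.0, 'joints': array([-1.33158285e+00,  4.91567367e-01,  1.55945950e+00,  1.44634497e-05,
        1.09175208e+00, -1.05617167e-01]), 'qvel': array([ 0.00060117, -0.00057185,  0.00088172,  0.00161493,  0.00063465,
       -0.00198976]), 'tau': array([-3.15790828e-06, -6.12661815e+01, -2.58182484e+01,  6.91680377e-02,
        4.82427387e-02, -1.11504060e-04]), 'eef_pos': array([ 211.22532953, -587.94613721,  214.05345615]), 'tcp_rot': array([-3.14041433e+00, -1.37815569e-04,  3.44823892e-01]), 'ft_force': array([ 0.58491495, -0.00537235,  0.52698198]), 'moment': array([-0.00062016,  0.0246457 , -0.00709824]), 'grip_force': 0.0, 'opening': 0.9998012750555683}
scene [[470.35391216843794, 0.0, 280.74003834013274], [0.0, 470.35391216843794, 211.1130526900647], [0.0, 0.0, 1.0]] [[0.6723, 0.48, -0.5636, 1278.2019], [0.7399, -0.4128, 0.5312, -487.9787], [0.0223, -0.7741, -0.6326, 825.3764], [0.0, 0.0, 0.0, 1.0]]
brush [(0.83, [242, 386]), (0.61, [169, 316]), (0.57, [209, 365])]
barrel []
cradle [(0.9, [399, 299]), (0.3, [208, 364])]
holder [(0.58, [222, 432])]
weight [(0.59, [298, 320]), (0.3, [401, 298])]
jar [(0.63, [414, 393])]
calculator [(0.9, [500, 261])]
top [[529.0263412458513, 0.0, 272.0151803828592], [0.0, 529.0263412458513, 201.73856973864133], [0.0, 0.0, 1.0]] [[-0.014, -0.9813, 0.1922, 358.7588], [-0.9999, 0.0131, -0.0062, 115.7551], [0.0035, -0.1922, -0.9813, 1376.8679], [0.0, 0.0, 0.0, 1.0]]
brush [(0.91, [604, 323]), (0.86, [598, 213]), (0.68, [592, 274])]
barrel [(0.64, [340, 321])]
cradle [(0.57, [345, 317])]
holder [(0.68, [572, 299])]
weight [(0.56, [443, 371]), (0.15, [594, 268])]
jar [(0.59, [427, 209])]
calculator [(0.74, [205, 317])]
```

View pics/scene0.png

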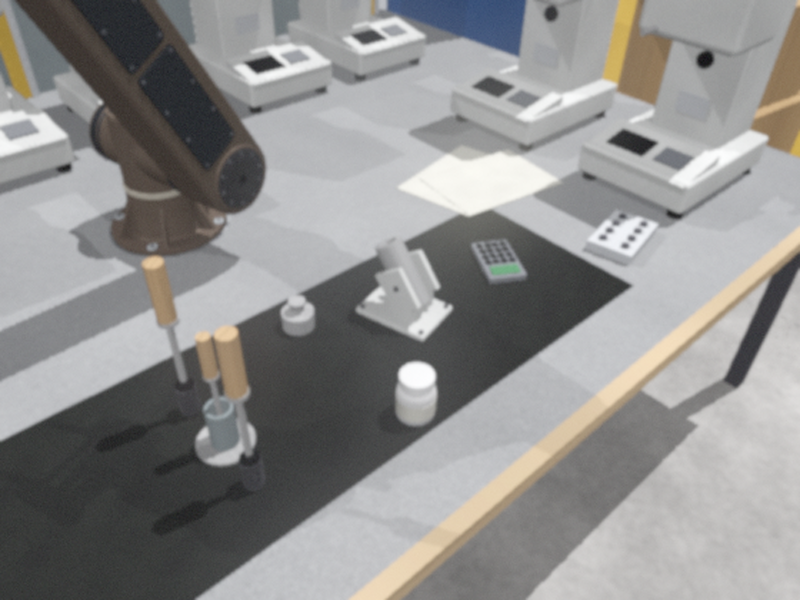

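View pics/top0.png

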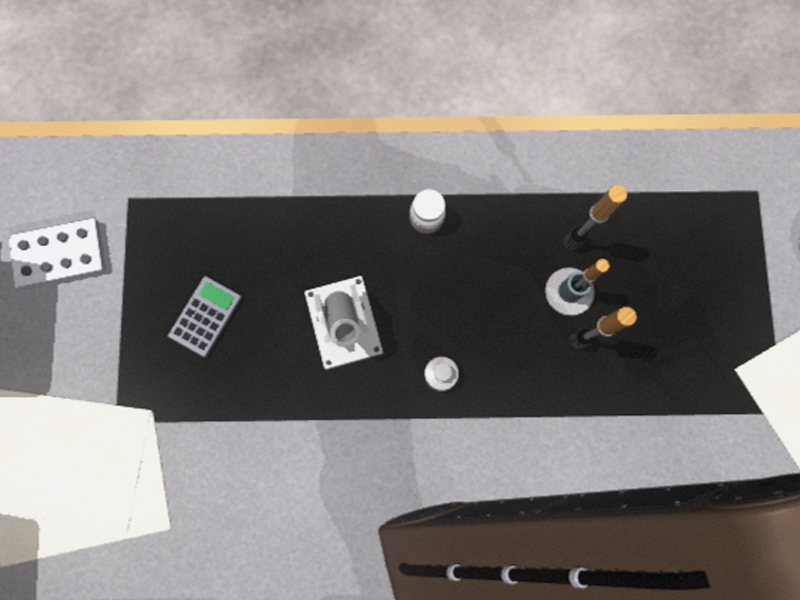

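```bash
cat > h.py <<'E'
import numpy as np
from cell import env
def ray(c,u,v):   # native pixels
    k=env.calibration(c); d=k["pose"][:3,:3]@np.linalg.inv(k["K"])@[u,v,1]; return k["pose"][:3,3],d
def atz(c,u,v,z):
    o,d=ray(c,u,v); return o+d*(z-o[2])/d[2]
def proj(c,p):
    k=env.calibration(c); q=np.linalg.inv(k["pose"])@np.append(p,1); q=k["K"]@q[:3]; return q[:2]/q[2]
E
python3 - <<'E'
from h import *
import cv2
im=env.read_camera("top")[:,:,::-1]
a=im[180:270,205:280]; b=im[120:255,375:460]  # native crops
a=cv2.resize(a,None,fx=5,fy=5,interpolation=cv2.INTER_CUBIC); b=cv2.resize(b,None,fx=4.4,fy=4.4,interpolation=cv2.INTER_CUBIC)
o=np.zeros((600,800,3),np.uint8); o[:a.shape[0],:a.shape[1]]=a; b=b[:600]; o[:b.shape[0],400:400+b.shape[1]]=b
cv2.imwrite("pics/crop1.png",o)
E
```

```text
(no output)
```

View pics/crop1.png

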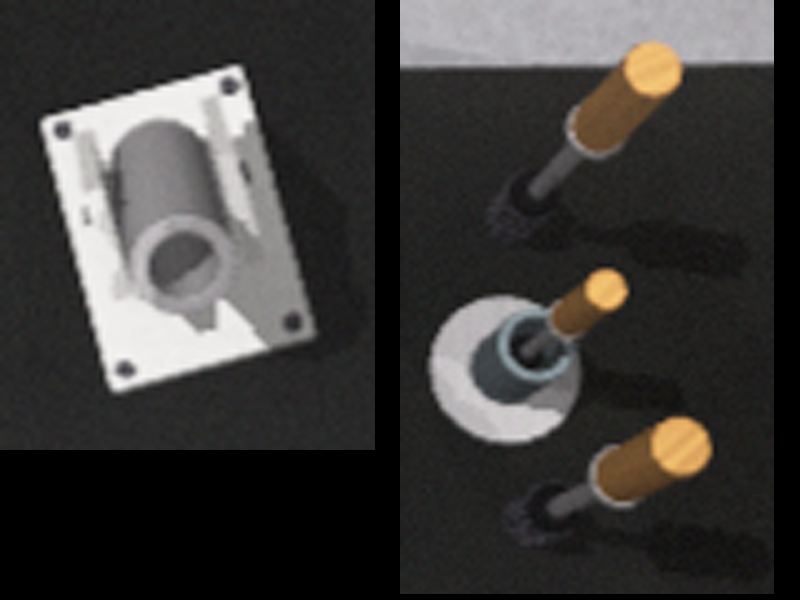

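```bash
python3 - <<'E'
from h import *
A=lambda x,y,z:atz("top",205+x/5-.5,180+y/5-.5,z)
B=lambda x,y,z:atz("top",375+(x-400)/4.4-.5,120+y/4.4-.5,z)
c=[A(*p,12) for p in [(45,122),(241,66),(314,336),(112,391)]]
for p in c: print(p.round(0))
cc=np.mean(c,0); xa=(c[0]+c[1]-c[2]-c[3])[:2]; yaw=np.arctan2(xa[1],xa[0])
print("cradle",cc,"yaw",yaw,np.degrees(yaw),np.linalg.norm(xa)/2)
m=A(184,262.5,144); print("mouth",m,"pred",cc[:2]-36*np.array([np.cos(yaw),np.sin(yaw)]))
print("foot",B(505,368,8),"rim",B(539,345,80),"top",B(607,290,221))
print("n1",B(654,70,290),B(654,70,250),"base",B(515,212,20)); print("n2",B(682,446,290),B(682,446,250),"base",B(540,515,20))
for l,(u,v),z in [("weight",(443,371),40),("jar",(427,209),60)]: print(l,atz("top",u*.7,v*.7,z))
E
```

```text
[622. 261.  12.]
[651. 158.  12.]
[508. 121.  12.]
[481. 225.  12.]
cradle [565.45639742 191.2575078   12.        ] yaw 0.24842981987187265 14.233980183853573 146.91280560064732
mouth [528.75619582 181.11912309 144.        ] pred [530.56160836 182.40574544]
foot [ 618.61726845 -226.04656581    8.        ] rim [ 618.01135304 -228.23138375   80.        ] top [ 617.94298891 -227.31083493  221.        ]
n1 [ 712.21756872 -237.34180728  290.        ] [ 725.22590958 -250.33683289  250.        ] base [ 711.85780476 -234.81539931   20.        ]
n2 [ 526.41637003 -237.16274112  290.        ] [ 532.58666957 -250.15117656  250.        ] base [ 528.24738324 -238.33829389   20.        ]
weight [470.35383983  13.39952582  40.        ]
jar [762.02183948  35.77522797  60.        ]
```

carry_out(
  series=[
    [0.6, 0.5, 0.5, 0],
    [0.6, 0.5, 0.5, 0],
    [0.6, 0.5, 0.5, 0],
    [0.6, 0.5, 0.5, 0],
    [0.6, 0.5, 0.5, 0],
  ],
  fingers=-1,
)

```text
t: 1.35
eef_pos: [362.2, -462.0, 340.8]
tcp_rot: [3.141, -0.0, 0.345]
ft_force: [-0.4, -0.3, 0.4]
opening: 1.0
grip_force: 0.0
```

carry_out(
  series=[
    [0.5, 0.47, 0, -0.3],
    [0.5, 0.47, 0, -0.3],
    [0.5, 0.47, 0, -0.3],
    [0.5, 0.47, 0, -0.3],
    [0.5, 0.47, 0, -0.3],
  ],
)

```text
t: 1.85
eef_pos: [487.2, -344.6, 339.8]
tcp_rot: [3.141, -0.0, 0.186]
ft_force: [0.2, -0.7, 0.6]
opening: 1.002
grip_force: 0.0
```

carry_out(
  series=[
    [0.6, 0.47, 0, -0.35],
    [0.6, 0.47, 0, -0.35],
    [0.6, 0.47, 0, -0.35],
    [0.5, 0.47, 0, -0.35],
    [0.4, 0.47, 0, -0.35],
  ],
)

```text
t: 2.35
eef_pos: [622.5, -227.0, 339.4]
tcp_rot: [-3.142, 0.0, 0.003]
ft_force: [-0.8, -0.1, -1.3]
opening: 1.0
grip_force: 0.0
```

```bash
python3 - <<'E'
from h import *
import cv2
s=env.state(); print({k:np.round(s[k],3) for k in ["t","eef_pos","tcp_rot","joints","ft_force","opening"]})
k=env.calibration("wrist"); print(k["K"][0,0],k["K"][:2,2],k["pose"].round(3))
w=env.read_camera("wrist"); sc=env.read_camera("scene")
o=np.hstack([w,sc]); cv2.imwrite("pics/ws1.png",cv2.resize(o[:,:,::-1],(800,300),interpolation=cv2.INTER_AREA))
E
```

```text
{'t': np.float64(2.35), 'eef_pos': array([ 622.511, -226.991,  339.363]), 'tcp_rot': array([-3.142e+00,  0.000e+00,  3.000e-03]), 'joints': array([-0.449,  0.461,  1.277, -0.   ,  1.404,  1.118]), 'ft_force': array([-0.846, -0.06 , -1.298]), 'opening': np.float64(1.0)}
297.7371561143744 [279.12287974 213.46280516] [[ 4.00000e-03 -9.66000e-01 -2.59000e-01  6.95977e+02]
 [-1.00000e+00 -3.00000e-03 -2.00000e-03 -2.24988e+02]
 [ 1.00000e-03  2.59000e-01 -9.66000e-01  5.09818e+02]
 [ 0.00000e+00  0.00000e+00  0.00000e+00  1.00000e+00]]
```

View pics/ws1.png

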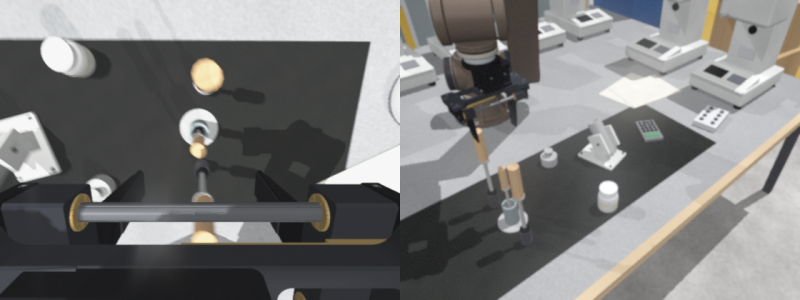

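```bash
python3 - <<'E'
from h import *
W=lambda x,y,z:atz("wrist",x*1.4,y*1.4,z)
print("top",W(198,149,221),"foot",W(199,126,8),"n1",W(207,76,290),"n2",W(203,238,290))
E
```

```text
top [ 624.28494439 -222.0487827   221.        ] foot [ 626.98274534 -223.16962689    8.        ] n1 [ 714.97882994 -230.72317071  290.        ] n2 [ 531.7265401  -228.94320844  290.        ]
```

carry_out(
  series=[
    [0, 0.04, -0.5, 0],
    [0, 0, -0.5, 0],
    [0, 0, -0.5, 0],
    [0, 0, -0.4, 0],
    [0, 0, -0.3, 0],
  ],
)

```text
t: 2.95
eef_pos: [620.4, -226.8, 228.3]
tcp_rot: [-3.141, 0.001, 0.005]
ft_force: [-0.1, 0.5, 1.0]
opening: 0.998
grip_force: 0.0
```

```bash
python3 - <<'E'
from h import *
import cv2
w=env.read_camera("wrist"); sc=env.read_camera("scene"); print(env.state()["eef_pos"],env.state()["ft_force"])
sc=cv2.resize(sc[150:360,20:300],(560,420))
o=np.hstack([w,sc]); cv2.imwrite("pics/ws2.png",cv2.resize(o[:,:,::-1],(800,300),interpolation=cv2.INTER_AREA))
E
```

```text
[ 620.07784697 -226.56184779  227.6677051 ] [-0.04480556  0.31083251 -0.70601356]
```

View pics/ws2.png

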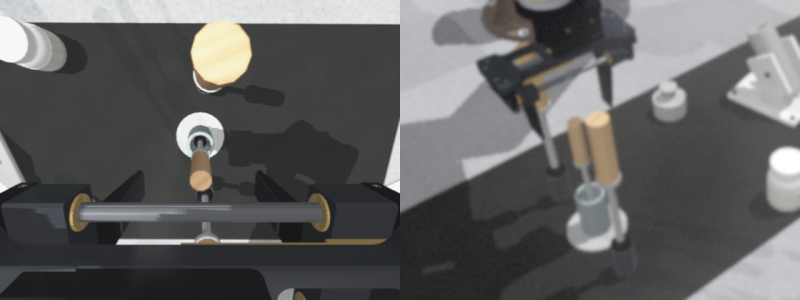

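carry_out(
  series=[
    [0.02, 0.03, -0.3, 0],
    [0, 0, -0.3, 0],
    [0, 0, -0.3, 0],
    [0, 0, -0.22, 0],
    [0, 0, 0, 0],
  ],
)

```text
t: 3.55
eef_pos: [621.8, -224.9, 172.9]
tcp_rot: [-3.141, 0.001, 0.004]
ft_force: [0.1, 1.0, 1.2]
opening: 1.0
grip_force: 0.0
```

carry_out(
  series=[
    [0, 0, 0, 0],
    [0, 0, 0, 0],
    [0, 0, 0, 0],
    [0, 0, 0, 0],
    [0, 0, 0, 0],
  ],
  fingers=1,
)

```text
t: 4.05
eef_pos: [622.3, -224.7, 173.9]
tcp_rot: [3.141, -0.0, 0.005]
ft_force: [0.2, 0.4, -0.5]
opening: 0.636
grip_force: 0.0
```

carry_out(
  series=[
    [0, 0, 0, 0],
    [0, 0, 0, 0],
    [0, 0, 0, 0],
    [0, 0, 0, 0],
    [0, 0, 0, 0],
  ],
)

```text
t: 4.55
eef_pos: [622.3, -224.7, 173.7]
tcp_rot: [3.142, 0.0, 0.004]
ft_force: [0.3, 0.9, -0.6]
opening: 0.218
grip_force: 25.6
```

carry_out(
  series=[
    [0, 0, 0.2, 0],
    [0, 0, 0.4, 0],
    [0, 0, 0.6, 0],
    [0, 0, 0.6, 0],
    [0, 0, 0.6, 0],
  ],
)

```text
t: 5.05
eef_pos: [622.1, -224.6, 295.6]
tcp_rot: [3.141, -0.0, 0.004]
ft_force: [-0.2, -0.9, -0.7]
opening: 0.218
grip_force: 30.0
```

carry_out(
  series=[
    [-0.14, 0.4, 0.2, 0.24],
    [-0.14, 0.6, 0.2, 0.24],
    [-0.14, 0.6, 0.2, 0.24],
    [-0.14, 0.6, 0.2, 0.24],
    [-0.14, 0.6, 0.2, 0.24],
  ],
)

```text
t: 5.55
eef_pos: [586.2, -82.8, 344.0]
tcp_rot: [-3.141, 0.001, 0.132]
ft_force: [0.2, -0.0, -1.0]
opening: 0.215
grip_force: 30.0
```

carry_out(
  series=[
    [-0.14, 0.6, 0.1, 0.24],
    [-0.14, 0.6, 0.1, 0.24],
    [-0.14, 0.6, 0, 0.24],
    [-0.14, 0.6, 0, 0.24],
    [-0.14, 0.4, 0, 0.21],
  ],
)

```text
t: 6.05
eef_pos: [550.9, 57.6, 353.6]
tcp_rot: [-3.141, 0.0, 0.256]
ft_force: [0.1, 0.6, -1.2]
opening: 0.216
grip_force: 30.0
```

```bash
python3 - <<'E'
from h import *
import cv2
w=env.read_camera("wrist"); s=env.state(); print(s["t"],s["eef_pos"],s["tcp_rot"],s["ft_force"],s["opening"])
t=env.read_camera("top")
w=w[0:420,80:500]; t=cv2.resize(t[160:300,190:380],(570,420))
cv2.imwrite("pics/wt3.png",cv2.resize(np.hstack([w,t])[:,:,::-1],(800,339)))
for l in("barrel","cradle"): print(l,[(d["conf"],d["position"]) for d in env.look_for("wrist",l)])
E
```

```text
6.1 [550.04338987  59.44800112 353.82680676] [-3.14036747e+00  3.68624688e-04  2.57894034e-01] [-0.84540201  2.38377364 -0.23045385] 0.2164593827444047
barrel [(0.86, [0.3929, 0.3357])]
cradle [(0.73, [0.3512, 0.3516])]
```

View pics/wt3.png

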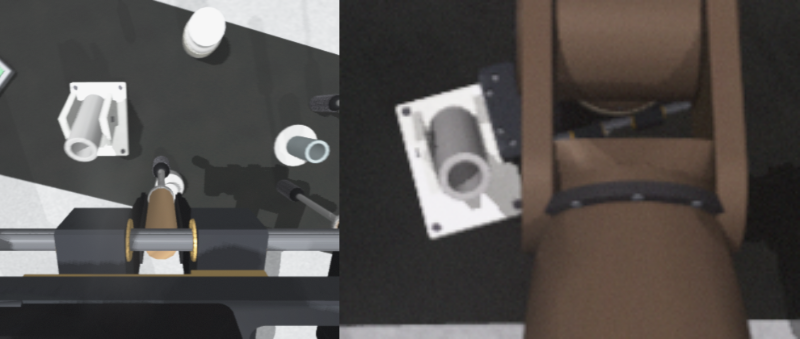

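```bash
python3 - <<'E'
from h import *
N=lambda x,y:(x/.808+80,y/.808)
print("mouth",atz("wrist",*N(82,148),144))
c=[atz("wrist",*N(*p),12) for p in [(72,83),(127,83),(129,156)]]
print(c, np.degrees(np.arctan2(*(c[1]-c[2])[1::-1])), np.degrees(np.arctan2(*(c[0]-c[1])[1::-1]))-90)
e=env.state()["eef_pos"]; tip=e-[0,0,167]
print("tip pred px disp",(proj("wrist",tip)-[80,0])*.808, "handletop",(proj("wrist",e+[0,0,48])-[80,0])*.808,(proj("wrist",e-[0,0,115])-[80,0])*.808)
E
```

```text
mouth [531.93497517 181.33486831 144.        ]
[array([625.13190118, 259.61366641,  12.        ]), array([652.85564609, 152.98787389,  12.        ]), array([508.63491118, 116.64029242,  12.        ])] 14.1455213690045 14.574739080887426
tip pred px disp [161.62033388 161.32626961] handletop [163.21933721 241.91782367] [161.80055945 170.40983965]
```

carry_out(
  series=[
    [-0.08, 0.6, 0, 0],
    [-0.08, 0.6, 0, 0],
    [-0.08, 0.6, 0, 0],
    [-0.08, 0.46, 0, -0.1],
    [-0.06, 0.2, 0, 0],
  ],
)

```text
t: 6.75
eef_pos: [533.2, 179.0, 353.4]
tcp_rot: [3.142, 0.0, 0.242]
ft_force: [-0.8, -0.5, -1.0]
opening: 0.217
grip_force: 30.0
```

carry_out(
  series=[
    [0, 0, -0.2, 0],
    [0, 0, -0.2, 0],
    [0, 0, -0.2, 0],
    [0, 0, 0, 0],
    [0, 0, 0, 0],
  ],
)

```text
t: 7.25
eef_pos: [533.5, 177.7, 323.4]
tcp_rot: [3.141, 0.001, 0.241]
ft_force: [-0.2, -0.3, -0.7]
opening: 0.219
grip_force: 30.0
```

```bash
python3 - <<'E'
from h import *
import cv2
w=env.read_camera("wrist"); s=env.state(); print(s["t"],s["eef_pos"],s["tcp_rot"],s["ft_force"],s["opening"])
print("mouth px",proj("wrist",[530.5,181.5,144]),"tip px",proj("wrist",s["eef_pos"]-[0,0,167]))
sc=env.read_camera("scene")
w=w[100:300,180:380]; sc=sc[120:260,200:340]
f=lambda a:cv2.resize(a,(400,400),interpolation=cv2.INTER_CUBIC)
cv2.imwrite("pics/ws4.png",np.hstack([f(w),f(sc)])[:,:,::-1])
E
```

```text
7.3 [533.54509558 177.83095728 323.75697129] [ 3.14146403e+00 -1.35585915e-04  2.41517141e-01] [ 0.1299715  -0.14284203 -0.95541395] 0.21700511849817022
mouth px [276.4349692  199.09559608] tip px [280.05103893 199.67434195]
```

View pics/ws4.png

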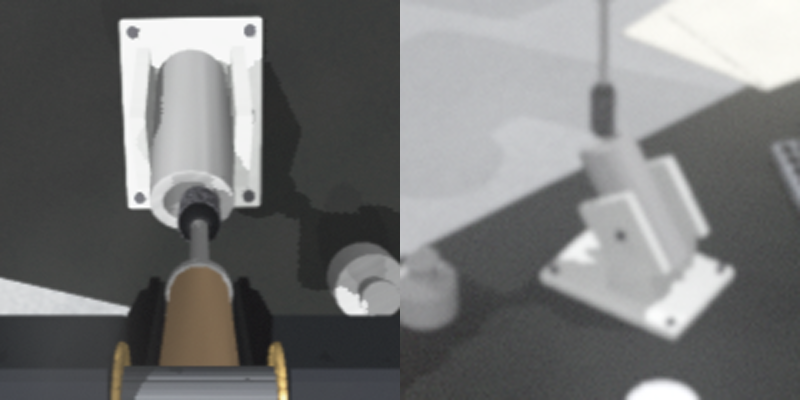

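carry_out(
  series=[
    [-0.07, 0.07, 0, 0],
    [0, 0, -0.12, 0],
    [0, 0, -0.12, 0],
    [0, 0, -0.12, 0],
    [0, 0, -0.1, 0],
  ],
)

```text
t: 7.85
eef_pos: [529.7, 181.8, 299.9]
tcp_rot: [3.141, 0.001, 0.242]
ft_force: [0.7, -0.7, -0.4]
opening: 0.216
grip_force: 30.0
```

carry_out(
  series=[
    [0, 0, -0.08, 0],
    [0, 0, 0, 0],
    [0, 0, 0, 0],
    [0, 0, 0, 0],
    [0, 0, 0, 0],
  ],
)

```text
t: 8.35
eef_pos: [529.8, 181.8, 296.9]
tcp_rot: [3.141, -0.0, 0.242]
ft_force: [-0.2, 0.3, -0.1]
opening: 0.216
grip_force: 30.0
```

carry_out(
  series=[
    [-0.12, -0.03, -0.01, 0],
    [-0.12, -0.03, -0.01, 0],
    [-0.12, -0.03, -0.02, 0],
    [-0.13, -0.035, -0.02, 0],
    [-0.13, -0.035, -0.02, 0],
  ],
)

```text
t: 8.85
eef_pos: [498.2, 173.7, 292.8]
tcp_rot: [3.142, -0.001, 0.242]
ft_force: [3.0, 1.2, 4.4]
opening: 0.212
grip_force: 30.0
```

carry_out(
  series=[
    [-0.12, -0.03, -0.03, 0],
    [-0.12, -0.03, -0.04, 0],
    [-0.12, -0.03, -0.04, 0],
    [-0.12, -0.03, -0.05, 0],
    [-0.12, -0.03, -0.05, 0],
  ],
)

```text
t: 9.35
eef_pos: [468.1, 166.1, 281.8]
tcp_rot: [3.142, 0.001, 0.242]
ft_force: [1.6, 0.7, 1.9]
opening: 0.216
grip_force: 30.0
```

```bash
python3 - <<'E'
from h import *
import cv2
w=env.read_camera("wrist"); s=env.state(); print(s["t"],s["eef_pos"],s["tcp_rot"],s["ft_force"],s["moment"])
sc=env.read_camera("scene")
w=w[60:300,160:400]; sc=sc[70:230,190:350]
f=lambda a:cv2.resize(a,(400,400),interpolation=cv2.INTER_CUBIC)
cv2.imwrite("pics/ws5.png",np.hstack([f(w),f(sc)])[:,:,::-1])
E
```

```text
9.4 [467.21756437 165.94994307 281.4176432 ] [3.14150590e+00 1.66856689e-03 2.42276767e-01] [-0.05582008  0.85286478  1.57914929] [ 0.23429957 -0.62595845  0.01585989]
```

View pics/ws5.png

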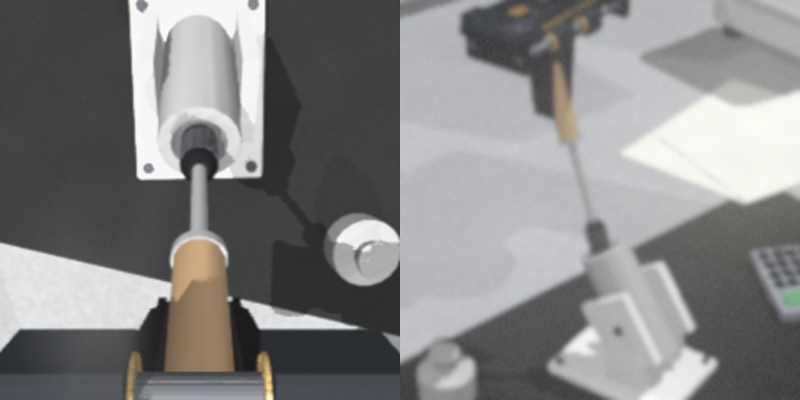

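carry_out(
  series=[
    [-0.12, -0.03, -0.06, 0],
    [-0.12, -0.03, -0.07, 0],
    [-0.12, -0.03, -0.08, 0],
    [-0.12, -0.03, -0.08, 0],
    [-0.12, -0.03, -0.09, 0],
  ],
)

```text
t: 9.95
eef_pos: [438.1, 158.6, 262.7]
tcp_rot: [3.142, 0.0, 0.242]
ft_force: [0.6, -0.5, 1.2]
opening: 0.214
grip_force: 30.0
```

```bash
python3 - <<'E'
from h import *
s=env.state(); print(s["t"],s["eef_pos"],s["ft_force"],s["moment"])
m=np.array([530.5,181.5,144]); y=.248; u=np.array([np.cos(y),np.sin(y),0]); v=np.array([-u[1],u[0],0])
th=np.radians(33); a=-np.sin(th)*u+[0,0,np.cos(th)]; n=np.cos(th)*u+[0,0,np.sin(th)]
g=s["eef_pos"]+[0,0,19]-m
print("axial",g@a,"depth if aligned",186-g@a,"normal",g@n,"lat",g@v, "axis dir",a)
E
```

```text
9.95 [438.09497273 158.62537298 262.70374046] [ 0.633755   -0.52346343  1.16837442] [ 0.13688992 -0.4413246   0.03271843]
axial 167.33382019721563 depth if aligned 18.66617980278437 normal -4.836615439622792 lat 0.507474764998047 axis dir [-0.52797596 -0.13369017  0.83867057]
```

carry_out(
  series=[
    [0.053, 0.0134, -0.084, 0],
    [0.053, 0.0134, -0.084, 0],
    [0.053, 0.0134, -0.084, 0],
    [0.053, 0.0134, -0.084, 0],
    [0.053, 0.0134, -0.084, 0],
  ],
)

```text
t: 10.45
eef_pos: [452.3, 162.2, 241.6]
tcp_rot: [3.141, 0.001, 0.242]
ft_force: [0.4, 0.6, -0.5]
opening: 0.216
grip_force: 30.0
```

```bash
cat >> h.py <<'E'
m=np.array([530.5,181.5,144]); y=.248; u=np.array([np.cos(y),np.sin(y),0]); v=np.array([-u[1],u[0],0])
th=np.radians(33); a=-np.sin(th)*u+[0,0,np.cos(th)]; n=np.cos(th)*u+[0,0,np.sin(th)]
def rep():
    s=env.state(); g=s["eef_pos"]+[0,0,19]-m; F=s["ft_force"]
    print("t %.2f depth %.1f norm %.1f lat %.1f | F ax %.2f n %.2f v %.2f"%(s["t"],186-g@a,g@n,g@v,F@a,F@n,F@v),"mom",(s["moment"]@v).round(2),s["opening"].round(3))
E
python3 -c "from h import *; rep()"
```

```text
Traceback (most recent call last):
  File "h.py", line 13, in rep
    print("t %.2f depth %.1f norm %.1f lat %.1f | F ax %.2f n %.2f v %.2f"%(s["t"],186-g@a,g@n,g@v,F@a,F@n,F@v),"mom",(s["moment"]@v).round(2),s["opening"].round(3))
                                                                                                                                               ^^^^^^^^^^^^^^^^^^
AttributeError: 'float' object has no attribute 'round'
```

carry_out(
  series=[
    [0.053, 0.0134, -0.084, 0],
    [0.053, 0.0134, -0.084, 0],
    [0.053, 0.0134, -0.084, 0],
    [0.053, 0.0134, -0.084, 0],
    [0.053, 0.0134, -0.084, 0],
  ],
)

```text
t: 10.95
eef_pos: [465.5, 165.5, 220.8]
tcp_rot: [3.142, 0.0, 0.242]
ft_force: [0.8, 0.6, -0.9]
opening: 0.218
grip_force: 30.0
```

```bash
sed -i 's/s\["opening"\].round(3)/s["opening"]/;s/(s\["moment"\]@v).round(2)/s["moment"]@v/' h.py
python3 -c "from h import *; rep()"
```

```text
t 10.95 depth 69.2 norm -4.0 lat 0.5 | F ax -1.29 n 0.25 v 0.43 mom -0.09680744380157562 0.2175225509590708
```

carry_out(
  series=[
    [0.022, 0.0055, -0.034, 0],
    [0.022, 0.0055, -0.034, 0],
    [0.022, 0.0055, -0.034, 0],
    [0.022, 0.0055, -0.034, 0],
    [0.022, 0.0055, -0.034, 0],
  ],
)

```text
t: 11.45
eef_pos: [470.8, 166.9, 212.6]
tcp_rot: [3.141, -0.0, 0.242]
ft_force: [-0.4, 0.0, -1.3]
opening: 0.215
grip_force: 30.0
```

```bash
python3 -c "from h import *; rep()"
```

```text
t 11.45 depth 79.1 norm -3.8 lat 0.5 | F ax -0.92 n -1.02 v 0.10 mom -0.05003556220140398 0.21457676803362602
```

carry_out(
  series=[
    [0.0105, 0.0027, -0.0168, 0],
    [0.0105, 0.0027, -0.0168, 0],
    [0.0105, 0.0027, -0.0168, 0],
    [0.0105, 0.0027, -0.0168, 0],
    [0, 0, 0, 0],
  ],
)

```text
t: 11.95
eef_pos: [472.9, 167.4, 209.2]
tcp_rot: [3.141, 0.0, 0.242]
ft_force: [1.0, 0.3, -0.3]
opening: 0.214
grip_force: 30.0
```

carry_out(
  series=[
    [0.0105, 0.0027, -0.0168, 0],
    [0.0105, 0.0027, -0.0168, 0],
    [0.0105, 0.0027, -0.0168, 0],
    [0.0105, 0.0027, -0.0168, 0],
    [0, 0, 0, 0],
  ],
)

```text
t: 12.45
eef_pos: [475.0, 167.9, 205.8]
tcp_rot: [3.141, 0.0, 0.242]
ft_force: [0.7, 0.6, -0.3]
opening: 0.213
grip_force: 30.0
```

Depth about 87, still free.

carry_out(
  series=[
    [0.0105, 0.0027, -0.0168, 0],
    [0.0105, 0.0027, -0.0168, 0],
    [0.0105, 0.0027, -0.0168, 0],
    [0.0105, 0.0027, -0.0168, 0],
    [0, 0, 0, 0],
  ],
)

```text
t: 12.95
eef_pos: [477.1, 168.5, 202.6]
tcp_rot: [3.142, 0.0, 0.242]
ft_force: [-1.1, -1.0, 2.7]
opening: 0.217
grip_force: 30.0
```

carry_out(
  series=[
    [0.0105, 0.0027, -0.0168, 0],
    [0.0105, 0.0027, -0.0168, 0],
    [0.0105, 0.0027, -0.0168, 0],
    [0, 0, 0, 0],
    [0, 0, 0, 0],
  ],
)

```text
t: 13.45
eef_pos: [478.6, 168.9, 200.0]
tcp_rot: [3.142, 0.0, 0.242]
ft_force: [-1.7, -0.1, 3.0]
opening: 0.214
grip_force: 30.0
```

```bash
python3 - <<'E'
from h import *
rep()
for i in range(5): env.read_camera("top"); rep()
E
```

```text
t 13.45 depth 94.0 norm -3.9 lat 0.5 | F ax 3.42 n 0.21 v 0.32 mom 0.21678793301641855 0.21436680971388378
t 13.50 depth 94.0 norm -3.9 lat 0.5 | F ax 4.23 n 0.79 v -0.27 mom 0.16184479194184187 0.21604056648303893
t 13.55 depth 94.0 norm -3.9 lat 0.5 | F ax 2.77 n -0.67 v 0.79 mom 0.1010290027497797 0.21053065299569304
t 13.60 depth 94.0 norm -3.9 lat 0.5 | F ax 3.38 n -0.04 v 0.16 mom 0.16448313668146863 0.2139580862072205
t 13.65 depth 94.0 norm -3.9 lat 0.5 | F ax 3.54 n 0.40 v 0.06 mom 0.19963546519873485 0.21403408965621742
t 13.70 depth 94.0 norm -3.9 lat 0.5 | F ax 4.11 n -0.93 v -0.52 mom 0.22169371649219344 0.2198622734903339
```

carry_out(
  series=[
    [0.0105, 0.0027, -0.0168, 0],
    [0.0105, 0.0027, -0.0168, 0],
    [0, 0, 0, 0],
    [0, 0, 0, 0],
    [0, 0, 0, 0],
  ],
)

```text
t: 14.2
eef_pos: [479.7, 169.2, 198.4]
tcp_rot: [3.142, 0.0, 0.242]
ft_force: [-2.0, -0.3, 3.2]
opening: 0.216
grip_force: 30.0
```

```bash
python3 - <<'E'
from h import *
rep()
for i in range(4): env.read_camera("top"); rep()
E
```

```text
t 14.20 depth 96.0 norm -3.9 lat 0.5 | F ax 3.78 n 0.07 v 0.25 mom 0.22065847931717655 0.2158875087786268
t 14.25 depth 96.0 norm -3.9 lat 0.5 | F ax 3.64 n 0.52 v 0.67 mom 0.24000362276592602 0.21906471317944617
t 14.30 depth 96.0 norm -3.9 lat 0.5 | F ax 5.13 n 0.82 v -0.21 mom 0.33261569095149424 0.21455501074229755
t 14.35 depth 96.0 norm -3.9 lat 0.5 | F ax 4.59 n 0.36 v -0.48 mom 0.2416678425165452 0.21346726671280875
t 14.40 depth 96.0 norm -3.9 lat 0.5 | F ax 5.85 n -0.18 v -0.80 mom 0.2230206173127795 0.21398263469602433
```

carry_out(
  series=[
    [-0.075, -0.019, 0.119, 0],
    [-0.075, -0.019, 0.119, 0],
    [-0.075, -0.019, 0.119, 0],
    [-0.075, -0.019, 0.119, 0],
    [-0.075, -0.019, 0.119, 0],
  ],
)

```text
t: 14.9
eef_pos: [460.6, 164.3, 228.7]
tcp_rot: [3.141, -0.0, 0.242]
ft_force: [-0.4, 0.1, -0.5]
opening: 0.216
grip_force: 30.0
```

carry_out(
  series=[
    [-0.075, -0.019, 0.119, 0],
    [-0.075, -0.019, 0.119, 0],
    [-0.075, -0.019, 0.119, 0],
    [-0.075, -0.019, 0.119, 0],
    [-0.075, -0.019, 0.119, 0],
  ],
)

```text
t: 15.4
eef_pos: [441.9, 159.6, 258.4]
tcp_rot: [3.141, -0.0, 0.242]
ft_force: [0.6, 0.9, -1.0]
opening: 0.218
grip_force: 30.0
```

```bash
python3 - <<'E'
from h import *
import cv2
rep()
w=env.read_camera("wrist");sc=env.read_camera("scene")
w=w[60:300,160:400]; sc=sc[90:250,190:350]
f=lambda a:cv2.resize(a,(400,400),interpolation=cv2.INTER_CUBIC)
cv2.imwrite("pics/ws6.png",np.hstack([f(w),f(sc)])[:,:,::-1])
E
```

```text
t 15.40 depth 24.4 norm -3.9 lat 0.5 | F ax -1.30 n 0.13 v 0.73 mom -0.10394071462401669 0.21818589537401034
```

View pics/ws6.png

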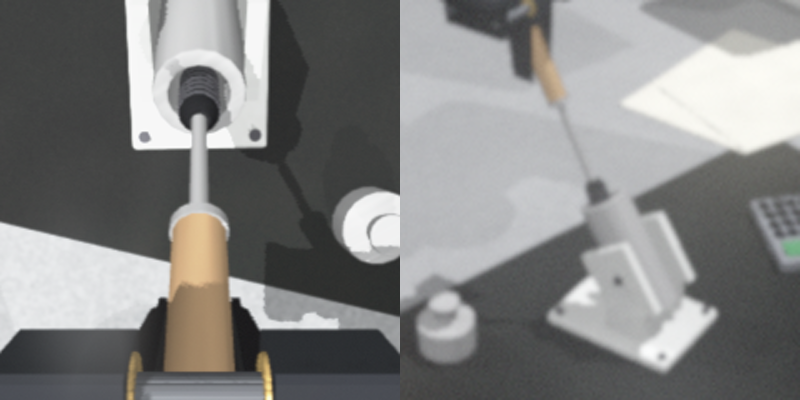

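The head shows at the mouth (crop left, about (200,100)), and the rest is still in the bore, aligned with it. Second stroke.

carry_out(
  series=[
    [0.0634, 0.016, -0.1006, 0],
    [0.0634, 0.016, -0.1006, 0],
    [0.0634, 0.016, -0.1006, 0],
    [0.0634, 0.016, -0.1006, 0],
    [0.0634, 0.016, -0.1006, 0],
  ],
)

```text
t: 16.0
eef_pos: [458.4, 163.7, 232.0]
tcp_rot: [3.142, 0.001, 0.242]
ft_force: [1.1, 0.5, -0.9]
opening: 0.218
grip_force: 30.0
```

carry_out(
  series=[
    [0.0634, 0.016, -0.1006, 0],
    [0.0634, 0.016, -0.1006, 0],
    [0.0634, 0.016, -0.1006, 0],
    [0.0634, 0.016, -0.1006, 0],
    [0.0634, 0.016, -0.1006, 0],
  ],
)

```text
t: 16.5
eef_pos: [474.2, 167.7, 207.2]
tcp_rot: [3.142, 0.0, 0.242]
ft_force: [0.8, -0.3, 0.1]
opening: 0.217
grip_force: 30.0
```

carry_out(
  series=[
    [0.017, 0.0044, -0.027, 0],
    [0.017, 0.0044, -0.027, 0],
    [0.017, 0.0044, -0.027, 0],
    [0.017, 0.0044, -0.027, 0],
    [0.017, 0.0044, -0.027, 0],
  ],
)

```text
t: 17.0
eef_pos: [478.1, 168.7, 201.0]
tcp_rot: [3.141, -0.0, 0.242]
ft_force: [-2.0, -1.2, 3.3]
opening: 0.215
grip_force: 30.0
```

carry_out(
  series=[
    [0.0105, 0.0027, -0.0165, 0],
    [0.0105, 0.0027, -0.0165, 0],
    [0.0105, 0.0027, -0.0165, 0],
    [0, 0, 0, 0],
    [0, 0, 0, 0],
  ],
)

```text
t: 17.5
eef_pos: [479.7, 169.1, 198.4]
tcp_rot: [3.141, -0.0, 0.242]
ft_force: [-2.0, -1.5, 4.2]
opening: 0.211
grip_force: 30.0
```

```bash
python3 - <<'E'
from h import *
rep()
for i in range(4): env.read_camera("top"); rep()
E
```

```text
t 17.50 depth 96.0 norm -3.9 lat 0.5 | F ax 4.82 n 0.35 v -0.93 mom 0.2840624307042547 0.21059189918738153
t 17.55 depth 96.0 norm -3.9 lat 0.5 | F ax 5.11 n -0.26 v -0.17 mom 0.242460434066915 0.215992144568357
t 17.60 depth 96.0 norm -3.8 lat 0.5 | F ax 4.81 n 0.15 v -0.07 mom 0.2519648545966987 0.2184019207456354
t 17.65 depth 96.0 norm -3.9 lat 0.5 | F ax 5.09 n 0.29 v -1.02 mom 0.27857311931699286 0.21654887987378338
t 17.70 depth 96.0 norm -3.8 lat 0.5 | F ax 5.29 n 0.70 v 0.37 mom 0.23115098454621694 0.21595101114343254
```

carry_out(
  series=[
    [-0.075, -0.019, 0.119, 0],
    [-0.075, -0.019, 0.119, 0],
    [-0.075, -0.019, 0.119, 0],
    [-0.075, -0.019, 0.119, 0],
    [-0.075, -0.019, 0.119, 0],
  ],
)

```text
t: 18.2
eef_pos: [460.7, 164.3, 228.7]
tcp_rot: [3.141, -0.0, 0.242]
ft_force: [-0.3, -0.1, -0.2]
opening: 0.218
grip_force: 30.0
```

carry_out(
  series=[
    [-0.075, -0.019, 0.119, 0],
    [-0.075, -0.019, 0.119, 0],
    [-0.075, -0.019, 0.119, 0],
    [-0.075, -0.019, 0.119, 0],
    [-0.075, -0.019, 0.119, 0],
  ],
)

```text
t: 18.7
eef_pos: [441.9, 159.6, 258.3]
tcp_rot: [3.142, 0.0, 0.242]
ft_force: [0.4, -0.2, -0.7]
opening: 0.217
grip_force: 30.0
```

carry_out(
  series=[
    [0, 0, 0, 0],
    [0.0634, 0.016, -0.1006, 0],
    [0.0634, 0.016, -0.1006, 0],
    [0.0634, 0.016, -0.1006, 0],
    [0.0634, 0.016, -0.1006, 0],
  ],
)

```text
t: 19.2
eef_pos: [455.3, 162.9, 236.9]
tcp_rot: [3.141, 0.001, 0.242]
ft_force: [0.4, -0.8, 0.1]
opening: 0.211
grip_force: 30.0
```

carry_out(
  series=[
    [0.0634, 0.016, -0.1006, 0],
    [0.0634, 0.016, -0.1006, 0],
    [0.0634, 0.016, -0.1006, 0],
    [0.0634, 0.016, -0.1006, 0],
    [0.0634, 0.016, -0.1006, 0],
  ],
)

```text
t: 19.7
eef_pos: [471.0, 166.9, 212.1]
tcp_rot: [3.142, 0.0, 0.242]
ft_force: [0.5, -0.1, -0.6]
opening: 0.217
grip_force: 30.0
```

carry_out(
  series=[
    [0.0634, 0.016, -0.1006, 0],
    [0.017, 0.0044, -0.027, 0],
    [0.017, 0.0044, -0.027, 0],
    [0.017, 0.0044, -0.027, 0],
    [0.017, 0.0044, -0.027, 0],
  ],
)

```text
t: 20.2
eef_pos: [477.3, 168.5, 202.4]
tcp_rot: [3.141, -0.0, 0.242]
ft_force: [-2.8, -0.5, 2.7]
opening: 0.216
grip_force: 30.0
```

carry_out(
  series=[
    [0.017, 0.0044, -0.027, 0],
    [0.0105, 0.0027, -0.0165, 0],
    [0.0105, 0.0027, -0.0165, 0],
    [0.006, 0.0015, -0.01, 0],
    [0, 0, 0, 0],
  ],
)

```text
t: 20.7
eef_pos: [479.5, 169.1, 198.7]
tcp_rot: [3.142, 0.0, 0.242]
ft_force: [-2.6, -0.4, 3.8]
opening: 0.213
grip_force: 30.0
```

```bash
python3 - <<'E'
from h import *
rep()
for i in range(3): env.read_camera("top"); rep()
E
```

```text
t 20.70 depth 95.6 norm -3.9 lat 0.5 | F ax 4.62 n -0.13 v 0.22 mom 0.2382174941430781 0.21334433168413156
t 20.75 depth 95.6 norm -3.9 lat 0.5 | F ax 4.99 n 0.89 v -0.61 mom 0.22516347362008415 0.21515833558581918
t 20.80 depth 95.6 norm -3.9 lat 0.5 | F ax 4.81 n 1.08 v -0.23 mom 0.2599681534047436 0.21566950070580865
t 20.85 depth 95.6 norm -3.9 lat 0.5 | F ax 4.77 n -0.23 v 0.09 mom 0.31651375038172563 0.21010400680882174
```

carry_out(
  series=[
    [-0.075, -0.019, 0.119, 0],
    [-0.075, -0.019, 0.119, 0],
    [-0.075, -0.019, 0.119, 0],
    [-0.075, -0.019, 0.119, 0],
    [-0.075, -0.019, 0.119, 0],
  ],
)

```text
t: 21.35
eef_pos: [460.5, 164.3, 229.0]
tcp_rot: [3.141, -0.0, 0.242]
ft_force: [0.5, 0.4, -1.6]
opening: 0.218
grip_force: 30.0
```

carry_out(
  series=[
    [-0.075, -0.019, 0.119, 0],
    [-0.075, -0.019, 0.119, 0],
    [-0.075, -0.019, 0.119, 0],
    [-0.075, -0.019, 0.119, 0],
    [-0.075, -0.019, 0.119, 0],
  ],
)

```text
t: 21.85
eef_pos: [441.7, 159.5, 258.7]
tcp_rot: [3.142, -0.0, 0.242]
ft_force: [-0.1, 0.1, -0.8]
opening: 0.218
grip_force: 30.0
```

carry_out(
  series=[
    [0.134, 0.034, 0.088, 0],
    [0.134, 0.034, 0.088, 0],
    [0.134, 0.034, 0.088, 0],
    [0.134, 0.034, 0.088, 0],
    [0.134, 0.034, 0.088, 0],
  ],
)

```text
t: 22.35
eef_pos: [476.0, 168.2, 280.0]
tcp_rot: [3.141, 0.001, 0.242]
ft_force: [-2.0, -0.7, -3.2]
opening: 0.216
grip_force: 30.0
```

carry_out(
  series=[
    [0.113, 0.0286, 0.043, 0],
    [0.113, 0.0286, 0.043, 0],
    [0.113, 0.0286, 0.043, 0],
    [0.113, 0.0286, 0.043, 0],
    [0.113, 0.0286, 0.043, 0],
  ],
)

```text
t: 22.85
eef_pos: [504.1, 175.4, 291.0]
tcp_rot: [3.142, 0.0, 0.242]
ft_force: [-2.4, -0.4, -3.6]
opening: 0.216
grip_force: 30.0
```

carry_out(
  series=[
    [0.119, 0.03, 0.03, 0],
    [0.119, 0.03, 0.025, 0],
    [0.119, 0.03, 0.02, 0],
    [0.119, 0.03, 0.015, 0],
    [0.119, 0.03, 0.01, 0],
  ],
)

```text
t: 23.35
eef_pos: [534.0, 182.9, 296.0]
tcp_rot: [3.141, -0.0, 0.242]
ft_force: [-3.4, -0.5, -2.6]
opening: 0.217
grip_force: 30.0
```

```bash
python3 - <<'E'
from h import *
import cv2
rep(); s=env.state(); e=s["eef_pos"]; g=e+[0,0,19]-m; print(g@u,g[2],s["ft_force"])
w=env.read_camera("wrist");sc=env.read_camera("scene")
for t in (0,4,8,12):
    d=np.array([-np.sin(np.radians(t))*u[0],-np.sin(np.radians(t))*u[1],np.cos(np.radians(t))])
    G=e+[0,0,19]
    print(t,"wrist tip/head top",((proj("wrist",G-186*d)-[160,60])/.6).round(),((proj("wrist",G-134*d)-[160,60])/.6).round(),((proj("wrist",G-46*d)-[160,60])/.6).round())
w=w[60:300,160:400]; sc=sc[90:250,190:350]
f=lambda a:cv2.resize(a,(400,400),interpolation=cv2.INTER_CUBIC)
cv2.imwrite("pics/ws7.png",np.hstack([f(w),f(sc)])[:,:,::-1])
E
```

```text
t 23.35 depth 44.7 norm 96.3 lat 0.5 | F ax -0.29 n -4.27 v 0.37 mom 1.0252349145054043 0.2165555231656588
3.756591449328862 170.9708541627902 [-3.41374196 -0.48436986 -2.56906453]
0 wrist tip/head top [200. 233.] [200. 252.] [201. 304.]
4 wrist tip/head top [200. 215.] [200. 237.] [201. 297.]
8 wrist tip/head top [200. 197.] [200. 222.] [201. 290.]
12 wrist tip/head top [200. 178.] [200. 206.] [201. 284.]
```

View pics/ws7.png

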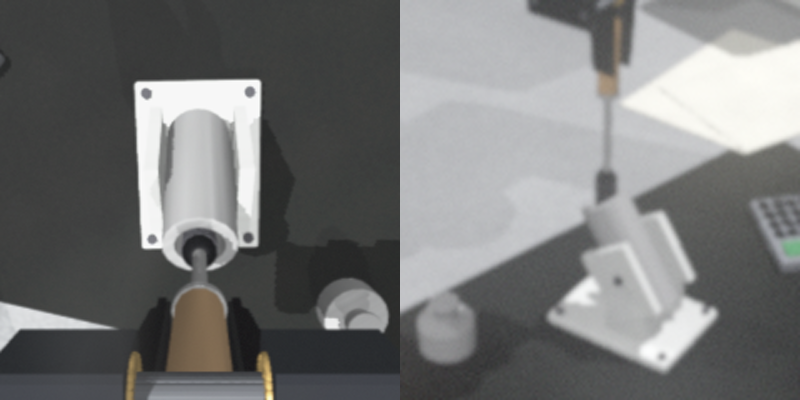

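carry_out(
  series=[
    [0.06, 0.015, 0, 0],
    [0, 0, 0.2, 0],
    [0, 0, 0.3, 0],
    [0, 0, 0.4, 0],
    [0, 0, 0.3, 0],
  ],
)

```text
t: 23.95
eef_pos: [537.3, 183.7, 358.4]
tcp_rot: [3.142, -0.004, 0.242]
ft_force: [-0.7, 0.3, -0.6]
opening: 0.215
grip_force: 30.0
```

carry_out(
  series=[
    [0.18, -0.4, 0, -0.23],
    [0.18, -0.6, 0, -0.23],
    [0.18, -0.6, 0, -0.23],
    [0.18, -0.6, 0, -0.23],
    [0.18, -0.6, 0, -0.23],
  ],
)

```text
t: 24.45
eef_pos: [582.4, 42.3, 357.4]
tcp_rot: [3.141, -0.004, 0.121]
ft_force: [0.3, 1.0, 0.1]
opening: 0.216
grip_force: 30.0
```

carry_out(
  series=[
    [0.18, -0.6, 0, -0.23],
    [0.18, -0.6, 0, -0.23],
    [0.18, -0.6, 0, -0.23],
    [0.18, -0.6, 0, -0.23],
    [0.05, -0.6, 0, -0.2],
  ],
)

```text
t: 24.95
eef_pos: [621.2, -108.0, 357.1]
tcp_rot: [3.141, -0.003, 0.003]
ft_force: [-0.1, -0.3, -1.1]
opening: 0.219
grip_force: 30.0
```

carry_out(
  series=[
    [0, -0.6, 0, 0],
    [0, -0.6, 0, 0],
    [0, -0.5, 0, 0],
    [0, -0.5, 0, 0],
    [0, -0.2, 0, 0],
  ],
)

```text
t: 25.45
eef_pos: [620.3, -228.7, 356.9]
tcp_rot: [3.14, -0.002, 0.003]
ft_force: [0.2, 0.3, -0.8]
opening: 0.219
grip_force: 30.0
```

```bash
python3 -c "
from h import *
s=env.state();print(s['t'],s['eef_pos'],s['tcp_rot'],s['ft_force'],s['opening'])"
```

```text
25.45 [ 620.32337599 -228.66856264  356.85032366] [ 3.14022210e+00 -2.29437637e-03  2.77401188e-03] [ 0.24956324  0.30301039 -0.78349996] 0.21862503187346927
```

carry_out(
  series=[
    [0.034, 0.074, -0.3, 0],
    [0, 0, -0.5, 0],
    [0, 0, -0.5, 0],
    [0, 0, -0.4, 0],
    [0, 0, -0.16, 0],
  ],
)

```text
t: 25.95
eef_pos: [621.7, -222.1, 261.8]
tcp_rot: [-3.141, 0.001, 0.005]
ft_force: [-0.4, 0.2, 0.1]
opening: 0.218
grip_force: 30.0
```

```bash
python3 - <<'E'
from h import *
import cv2
s=env.state();print(s['t'],s['eef_pos'],s['ft_force'])
w=env.read_camera("wrist");sc=env.read_camera("scene")
w=w[120:280,200:360]; sc=sc[200:350,90:240]
f=lambda a:cv2.resize(a,(400,400),interpolation=cv2.INTER_CUBIC)
cv2.imwrite("pics/ws8.png",np.hstack([f(w),f(sc)])[:,:,::-1])
print((proj("wrist",s["eef_pos"]-[0,0,167])-[200,120])*2.5,(proj("wrist",s["eef_pos"]-[0,0,115])-[200,120])*2.5,(proj("wrist",[622,-225,80])-[200,120])*2.5)
E
```

```text
25.95 [ 621.73913924 -222.09164586  261.76950035] [-0.37521985  0.24828828  0.09421324]
[200.10694365 198.32423216] [200.62369113 226.19608621] [206.00041941 191.32600178]
```

View pics/ws8.png

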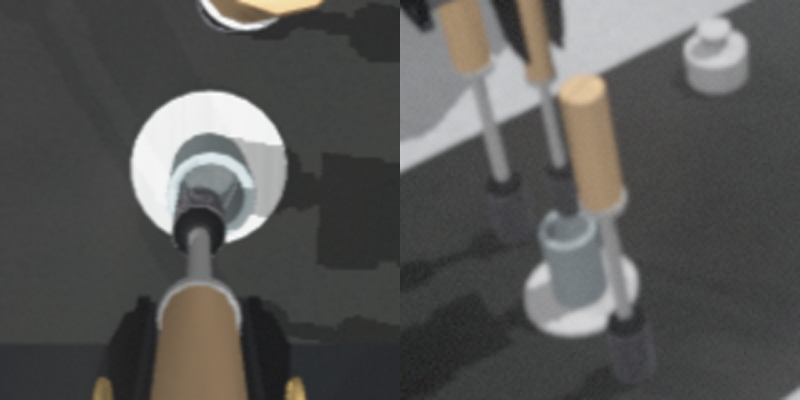

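carry_out(
  series=[
    [0, -0.09, 0, 0],
    [0, 0, -0.2, 0],
    [0, 0, -0.2, 0],
    [0, 0, -0.2, 0],
    [0, 0, -0.2, 0],
  ],
)

```text
t: 26.55
eef_pos: [621.6, -227.3, 221.8]
tcp_rot: [-3.141, 0.0, 0.004]
ft_force: [-0.3, -0.6, -0.3]
opening: 0.214
grip_force: 30.0
```

```bash
python3 -c "
from h import *
s=env.state();print(s['t'],s['eef_pos'],s['ft_force'],s['moment'])"
```

```text
26.55 [ 621.61167068 -227.25220016  221.81919378] [-0.31635062 -0.56729227 -0.31386592] [-0.01097218 -0.01788683  0.02171379]
```

carry_out(
  series=[
    [0, 0, -0.2, 0],
    [0, 0, -0.2, 0],
    [0, 0, -0.2, 0],
    [0, 0, -0.2, 0],
    [0, 0, -0.04, 0],
  ],
)

```text
t: 27.05
eef_pos: [621.3, -227.1, 179.4]
tcp_rot: [-3.141, 0.002, 0.004]
ft_force: [-0.1, -0.4, -1.3]
opening: 0.219
grip_force: 30.0
```

carry_out(
  series=[
    [0, 0, -0.02, 0],
    [0, 0, -0.02, 0],
    [0, 0, -0.02, 0],
    [0, 0, -0.02, 0],
    [0, 0, -0.02, 0],
  ],
)

```text
t: 27.55
eef_pos: [621.8, -227.3, 176.1]
tcp_rot: [3.141, -0.0, 0.004]
ft_force: [0.1, 0.0, -0.7]
opening: 0.218
grip_force: 30.0
```

carry_out(
  series=[
    [0, 0, -0.02, 0],
    [0, 0, -0.02, 0],
    [0, 0, -0.02, 0],
    [0, 0, 0, 0],
    [0, 0, 0, 0],
  ],
)

```text
t: 28.05
eef_pos: [621.9, -227.4, 173.4]
tcp_rot: [3.141, -0.001, 0.004]
ft_force: [-1.5, 0.0, 4.9]
opening: 0.218
grip_force: 30.0
```

carry_out(
  series=[
    [0, 0, 0, 0],
    [0, 0, 0, 0],
    [0, 0, 0, 0],
    [0, 0, 0, 0],
    [0, 0, 0, 0],
  ],
  fingers=-1,
)

```text
t: 28.55
eef_pos: [621.7, -227.3, 172.8]
tcp_rot: [3.142, 0.0, 0.004]
ft_force: [-0.1, -0.4, 0.3]
opening: 0.58
grip_force: 0.0
```

carry_out(
  series=[
    [0, 0, 0, 0],
    [0, 0, 0, 0],
    [0, 0, 0, 0],
    [0, 0, 0, 0],
    [0, 0, 0, 0],
  ],
)

```text
t: 29.05
eef_pos: [621.7, -227.3, 172.9]
tcp_rot: [3.141, -0.0, 0.004]
ft_force: [-0.7, 0.5, -0.0]
opening: 0.979
grip_force: 0.0
```

carry_out(
  series=[
    [0, 0, 0.2, 0],
    [0, 0, 0.4, 0],
    [0, 0, 0.6, 0],
    [0, 0, 0.6, 0],
    [0, 0, 0.6, 0],
  ],
)

```text
t: 29.55
eef_pos: [621.6, -227.2, 295.0]
tcp_rot: [3.141, -0.001, 0.005]
ft_force: [-0.1, 0.3, 0.5]
opening: 0.999
grip_force: 0.0
```

carry_out(
  series=[
    [0, 0, 0.6, 0],
    [0, 0, 0.5, 0],
    [0, 0, 0, 0],
    [0, 0, 0, 0],
    [0, 0, 0, 0],
  ],
)

```text
t: 30.05
eef_pos: [621.4, -227.2, 347.0]
tcp_rot: [-3.141, 0.001, 0.004]
ft_force: [-0.8, 0.8, -0.0]
opening: 0.998
grip_force: 0.0
```

```bash
python3 - <<'E'
from h import *
import cv2
s=env.state();print(s['t'],s['eef_pos'],s['ft_force'])
w=env.read_camera("wrist");sc=env.read_camera("scene")
cv2.imwrite("pics/ws9.png",cv2.resize(np.hstack([w,sc])[:,:,::-1],(800,300),interpolation=cv2.INTER_AREA))
E
```

```text
30.05 [ 621.40675868 -227.15121006  346.99761796] [-7.82880194e-01  7.81741698e-01 -7.65461293e-04]
```

View pics/ws9.png

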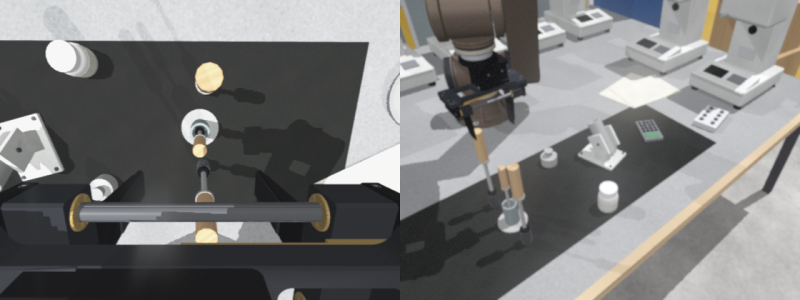

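The brush stands upright in its holder (handle top at about (199,149) on the left, the same as before the grasp). The weight, jar and calculator have not moved, and the gripper is clear.

```bash
python3 -c "
from cell import env
print(env.job_done())"
```

```text
the job is handed in; nothing more can be done
None
```

I scrubbed the bore with three full strokes, pushing the die in about 5–6 mm each time (estimated from the measured force). The brush is back in its holder head down, the weight, jar and calculator were not touched, and I handed the job in at about 30 s; the hand-in returned no verdict.

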